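Clear the timer and pop the dish reader's hatch

ROBOT

A 6-joint arm with a two-finger parallel gripper is mounted at the origin on a cart in front of the work surface, level with it; the furniture and walls round the work are solid. World frame = base frame: x ahead of the robot, y to its left, z up, the work surface at z = 0. Lengths are in m, angles in rad, forces in N, time in s.
With the tool pointing down it reaches from about 0.375 to 0.975 m from the base axis. Payload 3.8 kg.
Tool frame: the origin (TCP) lies midway between the tips of the shut fingers; the grasp point (between the pads) lies 19 mm behind it; z points along the fingers, y is the direction in which the jaws open and shut (so a half turn about z gives the same grasp; the last joint's range is limited). The gripper opens to 85 mm and grips with 20 to 120 N. Pads are 22 mm wide; open, the fingers measure 114 mm over their backs; the gripper's body (76 mm by 85 mm) begins 54 mm behind the grasp point. The pads swing forward as they close: fully open they stand 13 mm farther back than shut.
Start: joints at [1.196, 0.264, 1.604, -0, 1.274, -0.037], TCP at [0.224, 0.637, 0.203] pointing down, gripper open.
Joint ranges: [-2.63, 2.63], [-0.94, 2.18], [0.31, 2.57], [-1.31, 4.45], [0, 2.66], [-2.55, 2.55]. Speed limits (rad/s): [2.57, 2.57, 3.14, 3.14, 3.14, 3.14].

INTERFACE

Orientations are given as a rotation vector (axis times angle).
In Python, from workcell import bot gives the robot as it stands. The module is installed in compiled form; this text tells all that it offers.
- The arm moves only by the tool play_rows, never from a script. Its argument "series" is a list of rows, each an object with "translation": the shift along the tool's x, y, z in m, a list of three; "spin": the turn about the tool's z in units of 5 degrees (1.0 is 5 degrees). In form: [{"translation": [dx, dy, dz], "spin": spin}, ...]. A call has 1 to 5 rows; each row shifts and turns the commanded pose from where the row before left it, along the tool's axes as they then stand; what a row does not reach is not made up. A row lasts 1/10 s, in which the tool goes at most 50 mm and 8.59 degrees, less where a joint would pass 70% of its speed; a pose out of reach is approached as far as the arm can. A call is refused whole if a number of a shift passes 0.05 or a number of a turn 1, either way. A call with a gripper value outside its range is refused whole. "jaw" is the gripper's target within -1 to 1 (fully open at 1, half-way at 0, shut at -1), set as the call begins (left out, the last holds). The fingers move at their own pace and stop on an object; "force" is the grip in N (left out, the last holds). Time passes only in rows, so rows that do not move let the fingers close. It gives the time, the measured TCP pose, the force and the opening at its end, in the units of the state.
- bot.read_state(): the state, without advancing time (a new reading comes with each control period).
- bot.read_camera(name): name is "scene" or "top" or "wrist"; returns the picture (384x512x3 uint8, blue, green, red); there is no depth.
- bot.get_calibration(name): a dict with "fov_y" (degrees; the focal length in pixels is half the picture's height over the tangent of half this angle, whatever the lens; pixels are square), "cx", "cy" (the principal point, pixels), "R" (3x3) and "t" (3): a world point X has camera coordinates R X + t. Camera axes: x right, y down, z forward; pixel columns grow to the right and rows downward; lengths in m; the calibration is good to about 2 mm. A picture is of the moment at which its call begins: read the wrist's pose just before it. get_calibration takes no time and is no camera call; for the wrist camera it gives the pose at the moment of the call.
- bot.finish_job(): hands the job in, once; it reports no verdict.
The state is a dict: "time": time; "q": joint angles; "joint_vel": joint speeds; "joint_torque": joint torques, N m; "tool_pos": TCP position; "tcp_rot": TCP orientation; "wrist_force": force on the tool from outside, world axes, zero at the start; "torque": the same for the moment, N m; "width": opening from 0.0 (shut) to 1.0 (fully open).
Only numpy, scipy, OpenCV 4.12 (cv2) and the standard library are available. Lean on these libraries where they do the work, as an engineer would, in place of code of your own. Each camera call takes 0.05 s, during which the arm holds its last target. There are 200 camera calls.

TASK

The dish reader has finished and its hatch must be open for the next person to fetch the dish, but someone left the lab timer lying on the hatch. Push the timer sideways, without picking it up, until it lies wholly on the reader's flat deck beside the hatch. Then press the ribbed front edge of the hatch gently in, once, so that its push-push latch lets go; take your hand away, watch the hatch rise and make sure that it stays fully open by itself, without touching it again or disturbing the glassware and cup around it.

Things in the scene. Friction and masses are not known exactly. Their poses are not given: they have to be found in the camera images.
- reader: Dish reader, fixed white bench instrument, 200 (x) x 250 (y) x 78 mm high, turned by up to 0.35 rad. Origin: centre of its underside; x points to its rear, y to its left, z up. Sloped front panel with display at x -0.10 to -0.066. Its top: hatch (over the dish chamber) at x -0.056 to 0.071, y -0.110 to 0.012; deck at y 0.014 to 0.119; a level wall 13 mm wide right of the hatch.
- hatch_angle (a joint): Hatch angle (rad). 0 = latched, level (rests within 0.01); negative = pressed in, stop at -0.060; positive = swung up about its rear edge, stop at 1.2 = fully open. Push-push latch: pressed in past -0.05 and let go, it springs open by itself, damped, in 2 to 3 s; pressed fully in again from open and let go, it latches again. Less than -0.03 does nothing.
- hatch: The hatch: grey frame with clear window, 127 (x) x 123 (y) x 5 mm, hinged along its rear edge. Origin on the hinge axis, midway along it, at (0.072, -0.049, 0.0755) of the reader; the panel lies towards -x of it, its top at z +0.003. Shut, its top stands 0.5 to 1.5 mm above the deck..
- hatch_press (a point): Where to press: on the hatch's top, middle of the ribbed strip along its front edge, 110 mm ahead of the hinge, 18 mm behind the front edge; at (-0.038, -0.049, 0.0785) of the reader when shut. Letting go takes about 3 to 5 N and 5.5 mm of travel, the stop is at 6.6 mm. Axes are the hatch's and tip up with it. It rises at up to 0.15 m/s.
- lab_timer: Lab timer, white, flat, lying on its back on the hatch, loose: 70 (x) x 66 (y) x 19 mm high, about 0.07 kg. Origin at the centre of its underside.
- deck_mid (a point): Centre of the flat grey deck, on its surface, at (0.012, 0.068, 0.078) of the reader, axes the reader's: a good place for the timer's centre. The deck measures 156 (x) x 105 (y) mm and has a rim 3 mm high in front, left and rear, but none towards the hatch, so that things slide across from the hatch.
- specimen_cup: Specimen cup with a screw lid, 62 mm wide, 68 mm high, loose, standing near the reader; leave it alone. Origin at the centre of its underside.
- beaker: Small glass beaker, 56 mm wide, 70 mm high, loose, standing near the reader; leave it alone. Origin at the centre of its underside.
- flask: Conical flask, 62 mm wide, 102 mm high, loose, standing near the reader; leave it alone. Origin at the centre of its underside.

How it is judged:
By the outcome, as a careful person would: the job done as asked, in the order asked, and still so for the second after the job is handed in, with the robot touching nothing.
It also fails if it takes over 48 s, if anything falls off the work surface, if the arm or the gripper's body presses on something with over 40 N, if the wrist force passes 120 N, or if a joint passes its speed limit or range.

## Working session

There is one attempt and no reset: what is moved stays moved. The work goes in short steps, Python scripts to look and compute and a tool call to move; the robot and the scene stay as the last step left them, time stands still between calls to the robot, and variables do not carry over. Pictures are saved under pics/ and viewed, about 8 in all and at most 12, crops included, and the job is handed in when it is done.

Besides the shell and the picture viewer there is one more tool, called after "Call:" as name(argument=value, ...), one argument or row to a line, values as JSON. play_rows: Moves the arm, as the interface text tells. Its arguments: {"type":"object","properties":{"series":{"type":"array","items":{"type":"object","properties":{"translation":{"type":"array","items":{"type":"number"}},"spin":{"type":"number"}}}},"jaw":{"type":"number"},"force":{"type":"number"}},"required":["series"]}

```bash
mkdir -p pics
python3 - <<'E'
from workcell import bot
import cv2,numpy as np
s=bot.read_state();print(s)
for n in("top","scene"):
    im=bot.read_camera(n);cv2.imwrite(f"pics/{n}0.png",im);c=bot.get_calibration(n);print(n,c)
a=cv2.imread("pics/top0.png");b=cv2.imread("pics/scene0.png")
cv2.imwrite("pics/a.png",cv2.resize(a,(800,600)))
E
```

```text
{'time': 0.0, 'q': array([ 1.19611647e+00,  2.64758347e-01,  1.60537014e+00,  3.67748877e-05,
        1.27371878e+00, -3.69231818e-02]), 'joint_vel': array([-0.00100734,  0.0026512 ,  0.00023454,  0.00167519,  0.00088823,
        0.00069763]), 'joint_torque': array([-4.17261137e-03, -5.15127218e+01, -3.67300200e+01, -4.85661876e-04,
        1.32826509e-02,  3.29049624e-05]), 'tool_pos': array([0.2233873 , 0.63611786, 0.2018607 ]), 'tcp_rot': array([-0.52796186, -3.09640726,  0.00345497]), 'wrist_force': array([-1.28126304,  0.39628293,  0.04165837]), 'torque': array([-0.01208518, -0.06204758, -0.01152434]), 'width': 1.0040573367917571}
top {'fov_y': 44.36206627811461, 'cx': 259.13478130830225, 'cy': 196.08278430196867, 'R': array([[-0.01931952, -0.99863384, -0.04855111],
       [-0.98709711,  0.02677152, -0.15786888],
       [ 0.15895299,  0.04487471, -0.98626579]]), 't': array([0.20772378, 0.59012693, 0.84440421])}
scene {'fov_y': 42.07094653750143, 'cx': 248.7956893520609, 'cy': 183.6238304733008, 'R': array([[ 0.87180147, -0.48979839, -0.00772824],
       [-0.38621756, -0.67756031, -0.62589777],
       [ 0.30132737,  0.54864338, -0.77986682]]), 't': array([-0.42066301,  0.39395526,  0.72127966])}
```

View pics/a.png

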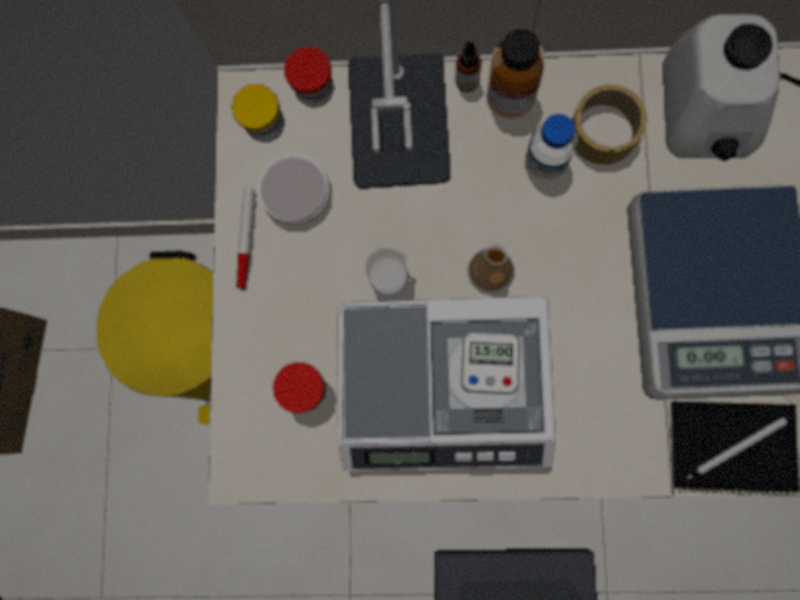

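View pics/scene0.png

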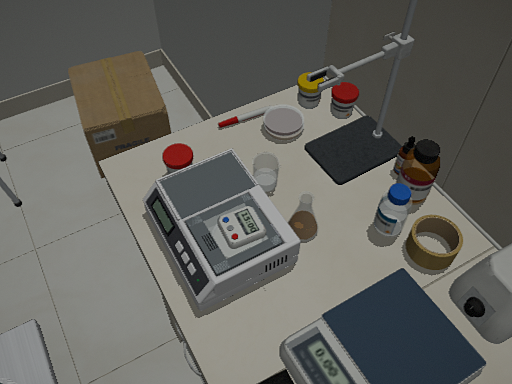

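The top view shows the reader at about (335-555, 298-470) in the 800-px picture. The deck is on the left (344-430, 305-440), the timer is on the hatch at about (490, 363), the beaker is at (388, 270), the flask at (490, 268) and the cup at (298, 387).

```bash
cat > h.py <<'E'
from workcell import bot
import cv2,numpy as np
def ray(c,uv,z):
    f=192/np.tan(np.radians(c["fov_y"]/2)); uv=np.atleast_2d(uv).astype(float)
    d=np.c_[(uv[:,0]-c["cx"])/f,(uv[:,1]-c["cy"])/f,np.ones(len(uv))]@c["R"]
    C=-c["R"].T@c["t"]; return (C+d*((z-C[2])/d[:,2])[:,None])[:,:2]
def comp(mask,seed):
    n,l,st,_=cv2.connectedComponentsWithStats(mask.astype(np.uint8)); m=(l==l[seed[1],seed[0]]).astype(np.uint8)
    return max(cv2.findContours(m,cv2.RETR_EXTERNAL,cv2.CHAIN_APPROX_NONE)[0],key=cv2.contourArea)[:,0]
def rect(p):
    (c,s,a)=cv2.minAreaRect((p*1000).astype(np.float32)); return np.array(c)/1000,s,a
E
python3 - <<'E'
from h import *
im=cv2.imread("pics/top0.png");c=bot.get_calibration("top")
g=im.astype(int).sum(2)/3
for p in [(246,238),(246,200),(336,238),(315,225),(300,240),(285,260),(274,240),(340,260)]: print(p,im[p[1],p[0]])
k=comp(abs(g-g[238,246])<22,(246,238)); print("deck",rect(ray(c,k,.078)),len(k))
for th in (150,165,180):
  k=comp(g>th,(302,248)); print("timer",th,cv2.boundingRect(k),rect(ray(c,k,.0975)))
for n,p,z in (("cup",(191,248),.068),("beaker",(248,173),.0),("flask",(314,172),.0)): print(n,ray(c,p,z))
f=192/np.tan(np.radians(c["fov_y"]/2))
cr=cv2.resize(im[180:310,205:365],None,fx=5,fy=4.6);cv2.imwrite("pics/b.png",cr)
E
```

```text
(246, 238) [87 85 82]
(246, 200) [87 85 82]
(336, 238) [98 96 92]
(315, 225) [104 113 105]
(300, 240) [137 134 133]
(285, 260) [88 86 80]
(274, 240) [122 119 120]
(340, 260) [93 88 85]
deck (array([0.51583667, 0.21824544]), (152.54225158691406, 99.85948181152344), 0.16745907068252563) 267
timer 150 (0, 0, 512, 384) (array([0.61119904, 0.22352338]), (991.6913452148438, 723.5846557617188), 87.17416381835938)
timer 165 (0, 0, 512, 384) (array([0.61119904, 0.22352338]), (991.6913452148438, 723.5846557617188), 87.17416381835938)
timer 180 (0, 0, 512, 384) (array([0.61119904, 0.22352338]), (991.6913452148438, 723.5846557617188), 87.17416381835938)
cup [[0.49840243 0.32124709]]
beaker [[0.65131233 0.21808334]]
flask [[0.64942195 0.0844476 ]]
```

View pics/b.png

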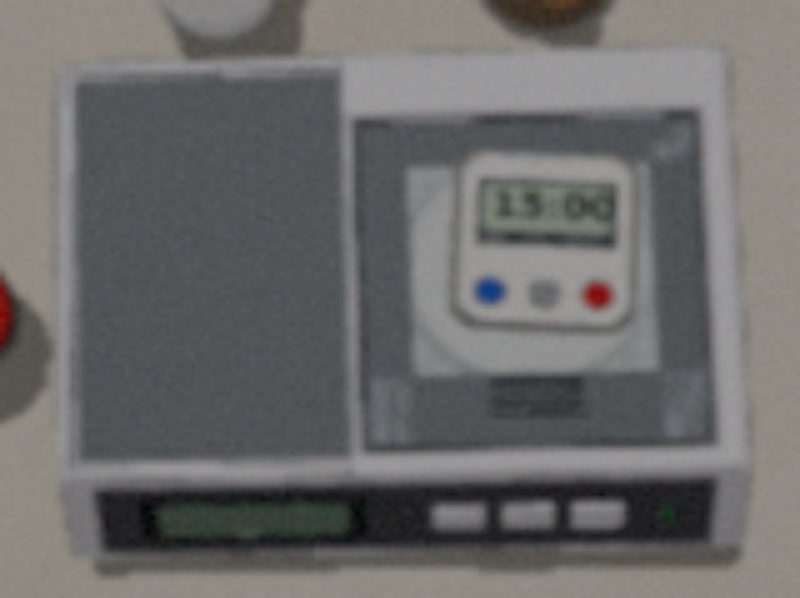

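Run:
```python
from h import *
c=bot.get_calibration("top")
P=lambda L:np.array([[205+x/5,180+y/4.6] for x,y in L])
print("timer",ray(c,P([(455,150),(632,158),(632,325),(448,320)]),.0975).round(4).tolist())
print("hatch",ray(c,P([(353,118),(700,110),(714,443),(366,452)]),.0785).round(4).tolist())
print("deck",ray(c,P([(76,80),(340,72),(350,458),(76,462)]),.078).round(4).tolist())
print("ribs",ray(c,P([(537,396)]),.0785).round(4).tolist())
```

```text
timer [[0.5557, 0.1265], [0.551, 0.0637], [0.4868, 0.0665], [0.4901, 0.131]]
hatch [[0.5719, 0.1628], [0.5718, 0.0362], [0.4415, 0.0375], [0.4404, 0.1614]]
deck [[0.5901, 0.2651], [0.5907, 0.1672], [0.4382, 0.1672], [0.4385, 0.266]]
ribs [[0.4608, 0.0996]]
```

Call:
play_rows(
  series=[
    {"translation": [0, 0, 0], "spin": 1},
    {"translation": [0, 0, 0], "spin": 1},
    {"translation": [0, 0, 0], "spin": 1},
    {"translation": [0, 0, 0], "spin": 1},
    {"translation": [0, 0, 0], "spin": 1},
  ],
  jaw=-0.3,
)

```text
time: 0.6
tool_pos: [0.2235, 0.6364, 0.2024]
tcp_rot: [-1.191, -2.907, 0.002]
wrist_force: [-0.8, -0.0, -0.6]
width: 0.351
```

Call:
play_rows(
  series=[
    {"translation": [0, 0, 0], "spin": 1},
    {"translation": [0, 0, 0], "spin": 1},
    {"translation": [0, 0, 0], "spin": 1},
    {"translation": [0, 0, 0], "spin": 1},
    {"translation": [0, 0, 0], "spin": 1},
  ],
)

```text
time: 1.1
tool_pos: [0.2235, 0.6364, 0.2024]
tcp_rot: [1.792, 2.58, -0.002]
wrist_force: [-0.7, -0.0, 0.2]
width: 0.35
```

Call:
play_rows(
  series=[
    {"translation": [0, 0, 0], "spin": 1},
    {"translation": [0, 0, 0], "spin": 1},
    {"translation": [0, 0, 0], "spin": 1},
    {"translation": [0, 0, 0], "spin": 1},
    {"translation": [0, 0, 0], "spin": 0.1},
  ],
)

```text
time: 1.6
tool_pos: [0.2235, 0.6365, 0.2025]
tcp_rot: [2.219, 2.223, -0.002]
wrist_force: [-0.5, -0.1, 0.2]
width: 0.346
```

Call:
play_rows(
  series=[
    {"translation": [-0.04, 0.02, 0], "spin": 0},
    {"translation": [-0.04, 0.02, 0], "spin": 0},
    {"translation": [-0.04, 0.02, 0], "spin": 0},
    {"translation": [-0.04, 0.02, 0], "spin": 0},
    {"translation": [-0.04, 0.02, 0], "spin": 0},
  ],
)

```text
time: 2.1
tool_pos: [0.3245, 0.4353, 0.2029]
tcp_rot: [2.216, 2.227, -0.0]
wrist_force: [1.4, 0.6, -0.2]
width: 0.353
```

Call:
play_rows(
  series=[
    {"translation": [-0.04, 0.02, 0], "spin": 0},
    {"translation": [-0.04, 0.02, 0], "spin": 0},
    {"translation": [-0.04, 0.02, 0], "spin": 0},
    {"translation": [-0.04, 0.02, 0], "spin": 0},
    {"translation": [-0.04, 0.02, 0], "spin": 0},
  ],
)

```text
time: 2.6
tool_pos: [0.425, 0.2356, 0.2031]
tcp_rot: [2.216, 2.227, 0.0]
wrist_force: [0.5, 0.6, -0.5]
width: 0.349
```

Call:
play_rows(
  series=[
    {"translation": [-0.04, 0.02, 0], "spin": 0},
    {"translation": [-0.04, 0.02, 0], "spin": 0},
    {"translation": [-0.04, 0.02, 0], "spin": 0},
    {"translation": [-0.04, 0.02, 0], "spin": 0},
    {"translation": [-0.04, 0.017, 0], "spin": 0},
  ],
)

```text
time: 3.1
tool_pos: [0.5228, 0.0358, 0.2031]
tcp_rot: [2.217, 2.226, 0.0]
wrist_force: [1.5, 0.8, 0.4]
width: 0.351
```

Call:
play_rows(
  series=[
    {"translation": [0, 0, 0.04], "spin": 0},
    {"translation": [0, 0, 0.03], "spin": 0},
    {"translation": [0, 0, 0.02], "spin": 0},
    {"translation": [0, 0, 0], "spin": 0},
  ],
)

```text
time: 3.5
tool_pos: [0.5187, 0.0372, 0.1093]
tcp_rot: [-2.214, -2.221, 0.009]
wrist_force: [-0.7, -0.0, -0.7]
width: 0.351
```

Run:
```python
from h import *
s=bot.read_state();print(s["tool_pos"],s["tcp_rot"],s["wrist_force"])
c=bot.get_calibration("wrist");im=bot.read_camera("wrist");print(c)
t=bot.read_camera("scene")
cv2.imwrite("pics/c.png",np.hstack([cv2.resize(im,(400,300)),cv2.resize(t[120:310,100:353],(400,300))]))
cv2.imwrite("pics/w1.png",im)
```

```text
[0.51873421 0.03721584 0.10927986] [-2.21371643 -2.22147204  0.00886253] [-0.70148834 -0.00881335 -0.71920251]
{'fov_y': 60.37213315466195, 'cx': 253.50194149086718, 'cy': 192.55934408524288, 'R': array([[ 0.99995388,  0.00370495, -0.00886096],
       [ 0.00588492, -0.96547647,  0.26042378],
       [-0.00759019, -0.26046391, -0.96545375]]), 't': array([-0.51780594,  0.02232424,  0.30094671])}
```

View pics/c.png

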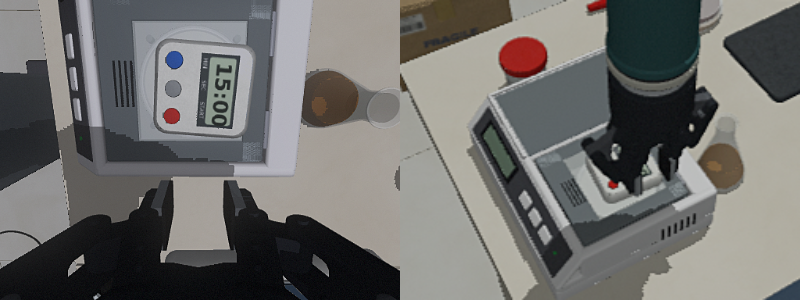

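The wrist view shows the timer at (155-257, 38-135) and the two finger tips at about (165, 180) and (232, 180), to the right of it. The hatch is shut.

Run:
```python
from h import *
c=bot.get_calibration("wrist");q=lambda L:np.array(L)*1.28
print("timer",ray(c,q([(155,125),(237,136),(257,47),(168,38)]),.0975).round(4).tolist())
print("ribs",ray(c,q([(123,83)]),.0785).round(4).tolist())
print("hatch right/left front",ray(c,q([(96,163),(103,0)]),.0785).round(4).tolist())
print("tips",ray(c,q([(165,182),(232,182)]),.107).round(4).tolist())
```

```text
timer [[0.4904, 0.071], [0.5506, 0.0631], [0.5615, 0.1245], [0.5014, 0.1299]]
ribs [[0.4637, 0.1004]]
hatch right/left front [[0.4365, 0.0355], [0.4536, 0.1577]]
tips [[0.4977, 0.0303], [0.5469, 0.0305]]
```

Call:
play_rows(
  series=[
    {"translation": [0, 0, 0.01], "spin": 0},
    {"translation": [0, 0, 0.01], "spin": 0},
    {"translation": [0, 0, 0.004], "spin": 0},
    {"translation": [0, 0, 0], "spin": 0},
  ],
)

```text
time: 4.0
tool_pos: [0.5215, 0.0377, 0.0884]
tcp_rot: [-2.218, -2.224, 0.002]
wrist_force: [-0.4, -0.1, 0.0]
width: 0.353
```

Call:
play_rows(
  series=[
    {"translation": [0, 0, 0.004], "spin": 0},
    {"translation": [0, 0, 0], "spin": 0},
    {"translation": [0.01, 0, 0], "spin": 0},
    {"translation": [0.01, 0, 0], "spin": 0},
    {"translation": [0.008, 0, 0], "spin": 0},
  ],
)

```text
time: 4.5
tool_pos: [0.5224, 0.0668, 0.0855]
tcp_rot: [2.218, 2.224, 0.001]
wrist_force: [0.0, 0.1, 0.4]
width: 0.352
```

Call:
play_rows(
  series=[
    {"translation": [0.008, 0, 0], "spin": 0},
    {"translation": [0.008, 0, 0], "spin": 0},
    {"translation": [0.008, 0, 0], "spin": 0},
    {"translation": [0.008, 0, 0], "spin": 0},
    {"translation": [0.008, 0, 0], "spin": 0},
  ],
)

```text
time: 5.0
tool_pos: [0.522, 0.1063, 0.0852]
tcp_rot: [2.218, 2.224, 0.0]
wrist_force: [-0.2, -0.1, -0.1]
width: 0.35
```

Run:
```python
from h import *
s=bot.read_state();print(s["tool_pos"],s["wrist_force"])
im=bot.read_camera("wrist");t=bot.read_camera("scene")
cv2.imwrite("pics/d.png",np.hstack([cv2.resize(im,(400,300)),cv2.resize(t[120:310,100:353],(400,300))]))
```

```text
[0.52204757 0.10633042 0.08519049] [-0.16933565 -0.06658112 -0.08897711]
```

View pics/d.png

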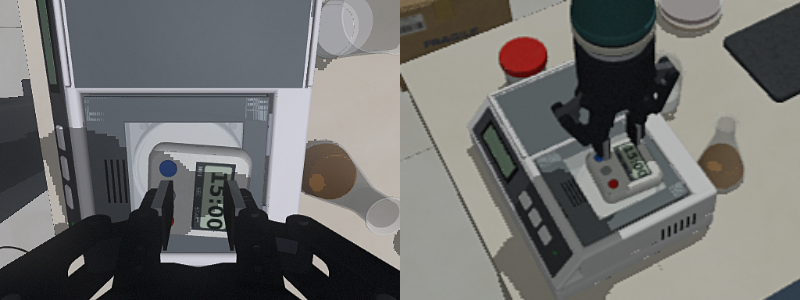

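The fingers passed over the top of the timer, because the tips stand further back when part open. The timer has not moved. I'll back out, shut the jaws fully and push again.

Call:
play_rows(
  series=[
    {"translation": [0, 0, -0.015], "spin": 0},
    {"translation": [0, 0, -0.01], "spin": 0},
    {"translation": [-0.03, 0, 0], "spin": 0},
    {"translation": [-0.04, 0.002, 0], "spin": 0},
    {"translation": [-0.005, 0, 0], "spin": 0},
  ],
)

```text
time: 5.6
tool_pos: [0.5253, 0.0273, 0.112]
tcp_rot: [2.22, 2.219, 0.001]
wrist_force: [-0.2, 0.6, -1.1]
width: 0.352
```

Call:
play_rows(
  series=[
    {"translation": [0, 0, 0], "spin": 0},
    {"translation": [0, 0, 0], "spin": 0},
    {"translation": [0, 0, 0], "spin": 0},
    {"translation": [0, 0, 0], "spin": 0},
    {"translation": [0, 0, 0], "spin": 0},
  ],
  jaw=-1,
)

```text
time: 6.1
tool_pos: [0.5241, 0.0313, 0.1101]
tcp_rot: [-2.217, -2.225, 0.0]
wrist_force: [-0.3, -0.5, -0.7]
width: -0.001
```

Call:
play_rows(
  series=[
    {"translation": [0, 0, 0.015], "spin": 0},
    {"translation": [0, 0, 0.01], "spin": 0},
    {"translation": [0, 0, 0], "spin": 0},
    {"translation": [0, 0, 0], "spin": 0},
  ],
)

```text
time: 6.5
tool_pos: [0.5233, 0.0306, 0.084]
tcp_rot: [-2.217, -2.223, 0.003]
wrist_force: [-0.2, 0.3, 0.4]
width: -0.001
```

Run:
```python
from h import *
s=bot.read_state();print(s["tool_pos"],s["wrist_force"],s["width"])
im=bot.read_camera("wrist");t=bot.read_camera("scene")
cv2.imwrite("pics/e.png",np.hstack([cv2.resize(im,(400,300)),cv2.resize(t[160:290,160:330],(400,300))]))
```

```text
[0.52334993 0.03063531 0.0840252 ] [-0.17279002  0.33489225  0.44889478] -0.0009708534562103437
```

View pics/e.png

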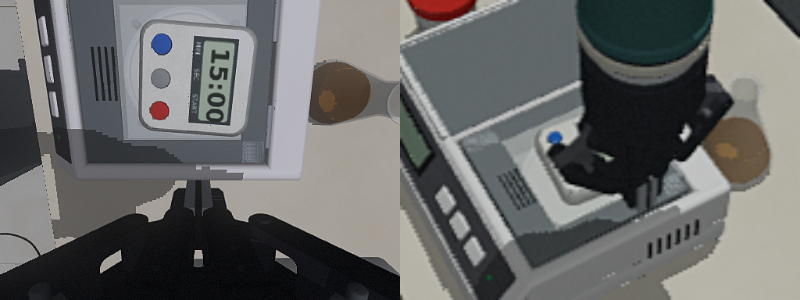

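Call:
play_rows(
  series=[
    {"translation": [0.01, 0, 0], "spin": 0},
    {"translation": [0.01, 0, 0], "spin": 0},
    {"translation": [0.008, 0, 0], "spin": 0},
    {"translation": [0.008, 0, 0], "spin": 0},
    {"translation": [0.008, 0, 0], "spin": 0},
  ],
)

```text
time: 7.1
tool_pos: [0.5241, 0.0756, 0.0853]
tcp_rot: [2.218, 2.225, 0.0]
wrist_force: [0.5, 0.2, 0.3]
width: 0.006
```

Call:
play_rows(
  series=[
    {"translation": [0.008, 0, 0], "spin": 0},
    {"translation": [0.008, 0, 0], "spin": 0},
    {"translation": [0.008, 0, 0], "spin": 0},
    {"translation": [0, 0, 0], "spin": 0},
  ],
)

```text
time: 7.5
tool_pos: [0.5241, 0.0996, 0.0852]
tcp_rot: [-2.217, -2.225, -0.0]
wrist_force: [0.3, -1.0, -0.6]
width: -0.001
```

Run:
```python
from h import *
s=bot.read_state();print(s["tool_pos"],s["wrist_force"],s["width"])
im=bot.read_camera("wrist");t=bot.read_camera("scene")
cv2.imwrite("pics/f.png",np.hstack([cv2.resize(im,(400,300)),cv2.resize(t[140:270,150:320],(400,300))]))
```

```text
[0.52407481 0.09962301 0.08517108] [ 0.27652489 -0.98363148 -0.5912979 ] -0.0014808694920756382
```

View pics/f.png

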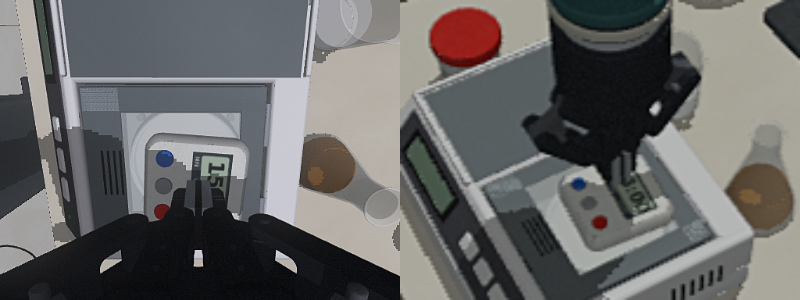

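The fingers look as if they are still above the timer, so I'll check the numbers.

Run:
```python
from h import *
s=bot.read_state()
def proj(c,X):
    f=192/np.tan(np.radians(c["fov_y"]/2));p=c["R"]@X+c["t"];return np.array([c["cx"]+f*p[0]/p[2],c["cy"]+f*p[1]/p[2]])
w=bot.get_calibration("wrist");sc=bot.get_calibration("scene")
for dz in (0,.01,.02,.03):
    X=s["tool_pos"]+[0,0,dz]; print(dz,"wrist400",proj(w,X)/1.28,"sceneCrop",(proj(sc,X)-[150,140])*[400/170,300/130])
print("timer far edge",ray(w,np.array([(148,136),(250,143)])*1.28,.0975),"hatch/deck line",ray(w,np.array([(80,83),(270,86)])*1.28,.0785))
print(bot.read_state()["torque"],s["tcp_rot"])
```

```text
0 wrist400 [198.16462461 175.81785664] sceneCrop [215.08993008 195.4765697 ]
0.01 wrist400 [198.15516392 181.14304954] sceneCrop [214.82659382 187.94404466]
0.02 wrist400 [198.14457911 187.10098239] sceneCrop [214.55843319 180.27352243]
0.03 wrist400 [198.13265717 193.81155159] sceneCrop [214.2853144  172.46117576]
timer far edge [[0.49248519 0.1298984 ]
 [0.55671834 0.12561411]] hatch/deck line [[0.44509415 0.16176532]
 [0.57181737 0.16024852]]
[ 0.02840286 -0.05527948  0.03047542] [ 2.21781975e+00  2.22486398e+00 -3.03710946e-04]
```

Run:
```python
from h import *
t=bot.read_camera("scene");im=bot.read_camera("wrist")
cv2.imwrite("pics/g.png",np.hstack([cv2.resize(t[190:250,205:265],(400,400),interpolation=1),cv2.resize(im[160:320,170:330],(400,400))]))
```

```text
(no output)
```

View pics/g.png

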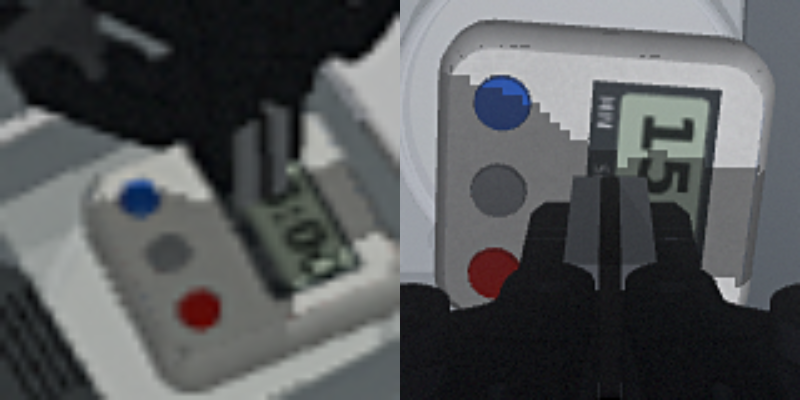

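Call:
play_rows(
  series=[
    {"translation": [0, 0, -0.015], "spin": 0},
    {"translation": [0, 0, -0.01], "spin": 0},
    {"translation": [-0.04, 0, 0], "spin": 0},
    {"translation": [-0.037, 0, 0], "spin": 0},
    {"translation": [0, 0, 0], "spin": 0},
  ],
)

```text
time: 8.2
tool_pos: [0.5252, 0.0182, 0.1119]
tcp_rot: [2.22, 2.218, 0.001]
wrist_force: [0.9, 0.4, 0.8]
width: -0.002
```

Call:
play_rows(
  series=[
    {"translation": [0, 0, 0.015], "spin": 0},
    {"translation": [0, 0, 0.01], "spin": 0},
    {"translation": [0, 0, 0], "spin": 0},
    {"translation": [0, 0, 0.002], "spin": 0},
    {"translation": [0, 0, 0], "spin": 0},
  ],
)

```text
time: 8.7
tool_pos: [0.5241, 0.0223, 0.0828]
tcp_rot: [-2.217, -2.225, 0.001]
wrist_force: [-0.1, -0.0, 0.3]
width: 0.001
```

The scene view puts the tip about 10-15 mm above the reported TCP. It sits over the display, at the timer's top height. I'll probe the fixed wall right of the hatch to get the true tip height.

Call:
play_rows(
  series=[
    {"translation": [0, 0, 0.002], "spin": 0},
    {"translation": [0, 0, 0.002], "spin": 0},
    {"translation": [0, 0, 0.001], "spin": 0},
    {"translation": [0, 0, 0], "spin": 0},
  ],
)

```text
time: 9.1
tool_pos: [0.5241, 0.0216, 0.078]
tcp_rot: [-2.218, -2.224, 0.0]
wrist_force: [-0.2, -0.2, 0.5]
width: 0.006
```

Call:
play_rows(
  series=[
    {"translation": [0, 0, 0.002], "spin": 0},
    {"translation": [0, 0, 0], "spin": 0},
  ],
)

```text
time: 9.3
tool_pos: [0.5241, 0.0215, 0.0759]
tcp_rot: [-2.219, -2.224, 0.0]
wrist_force: [-0.3, -1.2, 0.5]
width: 0.001
```

Call:
play_rows(
  series=[
    {"translation": [0, 0, 0.002], "spin": 0},
    {"translation": [0, 0, 0], "spin": 0},
  ],
)

```text
time: 9.5
tool_pos: [0.5241, 0.0216, 0.0739]
tcp_rot: [-2.218, -2.224, 0.0]
wrist_force: [-0.6, -0.5, -0.1]
width: -0.003
```

Call:
play_rows(
  series=[
    {"translation": [0, 0, 0.002], "spin": 0},
    {"translation": [0, 0, 0], "spin": 0},
  ],
)

```text
time: 9.7
tool_pos: [0.524, 0.0216, 0.0719]
tcp_rot: [-2.218, -2.224, 0.001]
wrist_force: [-0.2, 0.2, -0.0]
width: -0.003
```

Call:
play_rows(
  series=[
    {"translation": [0, 0, 0.002], "spin": 0},
    {"translation": [0, 0, 0], "spin": 0},
  ],
)

```text
time: 9.9
tool_pos: [0.5241, 0.0216, 0.0699]
tcp_rot: [-2.218, -2.224, 0.001]
wrist_force: [0.3, 1.4, -0.9]
width: -0.002
```

Call:
play_rows(
  series=[
    {"translation": [0, 0, 0.002], "spin": 0},
    {"translation": [0, 0, 0], "spin": 0},
  ],
)

```text
time: 10.1
tool_pos: [0.524, 0.0216, 0.0679]
tcp_rot: [-2.218, -2.224, 0.001]
wrist_force: [1.0, -0.4, -1.1]
width: 0.002
```

Run:
```python
from h import *
s=bot.read_state();print(s["tool_pos"],s["wrist_force"])
t=bot.read_camera("scene");im=bot.read_camera("wrist")
cv2.imwrite("pics/i.png",np.hstack([cv2.resize(t[200:280,210:290],(400,400),interpolation=1),cv2.resize(im[160:320,170:330],(400,400))]))
```

```text
[0.52403403 0.02159866 0.06786971] [ 0.95011939 -0.39998302 -1.08112365]
```

View pics/i.png

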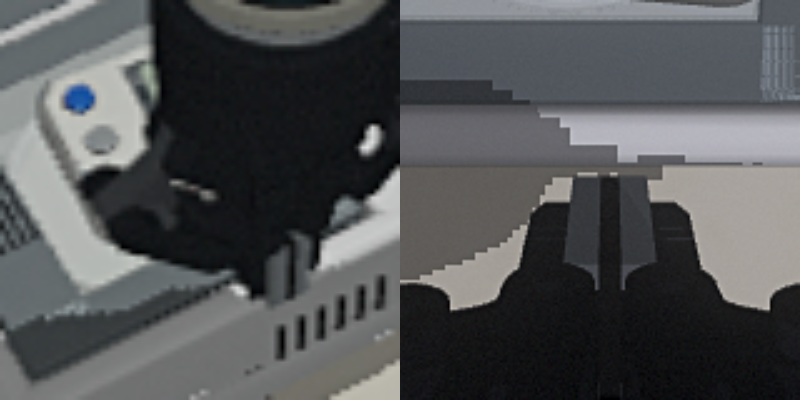

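Here the fingers hang just outside the reader's right wall, with the tips at scene pixel (267, 260) and no contact. I'll triangulate the tip from both views.

```bash
cat >> h.py <<'E'
def proj(c,X):
    f=192/np.tan(np.radians(c["fov_y"]/2));p=c["R"]@X+c["t"];return np.array([c["cx"]+f*p[0]/p[2],c["cy"]+f*p[1]/p[2]])
E
python3 - <<'E'
from h import *
s=bot.read_state();T=s["tool_pos"]
w=bot.get_calibration("wrist");sc=bot.get_calibration("scene")
print("scene cam",-sc["R"].T@sc["t"])
from scipy.optimize import least_squares
for a in [(267,260),(271,257),(263,261)]:
    r=least_squares(lambda X:np.r_[proj(sc,X)-a,proj(w,X)-(254,230)],T);print(a,r.x-T,r.fun)
for d in [(0,0,0),(0,.011,0),(0,-.011,0),(0,-.011,.015),(0,.011,.015),(0,0,.015),(0,0,.03)]: 
    X=T+np.array(d);print(d,(proj(sc,X)-[210,200])*5,(proj(w,X)-[170,160])*2.5)
R=np.array([.5025,.1485,0]) # wall corners
for n,p in (("wall rear",(.1,-.125,.078)),("wall mid",(.02,-.125,.078)),("wall front",(-.066,-.125,.078))): print(n,(proj(sc,R+p)-[210,200])*5,(proj(w,R+p)-[170,160])*2.5)
E
```

```text
scene cam [ 0.30154577 -0.33483694  0.80582681]
(267, 260) [0.00066709 0.00031404 0.00867941] [-2.85425907  0.66680172  0.86633292  0.31955052]
(271, 257) [0.0012615  0.00168425 0.01273251] [-6.9238958   1.64981683  2.05909308  0.75339045]
(263, 261) [8.44127067e-05 4.57881385e-04 8.46641231e-03] [ 0.79821177 -0.1830171  -0.24207537 -0.0899609 ]
(0, 0, 0) [269.06854517 317.97773779] [209.02165322 162.5199913 ]
(0, 0.011, 0) [252.59705634 293.07562152] [209.16311714 114.84666082]
(0, -0.011, 0) [285.77900263 343.24113438] [208.88457545 208.71518592]
(0, -0.011, 0.015) [286.73540775 320.73256772] [208.81093677 238.47720567]
(0, 0.011, 0.015) [253.07323936 270.1884167 ] [209.11144089 137.37952797]
(0, 0, 0.015) [269.78139399 295.27591198] [208.95861806 188.79324208]
(0, 0, 0.03) [270.51471635 271.92207327] [208.88363834 220.04502826]
wall rear [464.03021975 199.94475603] [585.27341502 172.09634802]
wall mid [262.30590888 300.95967203] [200.8824732  170.95837969]
wall front [ 31.97549123 416.29930407] [-212.17003133  169.73556036]
```

Call:
play_rows(
  series=[
    {"translation": [0, 0, -0.016], "spin": 0},
    {"translation": [0, 0, 0], "spin": 0},
    {"translation": [0.009, 0, 0], "spin": 0},
    {"translation": [0, 0, 0.008], "spin": 0},
    {"translation": [0, 0, 0], "spin": 0},
  ],
)

```text
time: 10.7
tool_pos: [0.5226, 0.031, 0.0742]
tcp_rot: [-2.216, -2.223, 0.004]
wrist_force: [-0.8, 0.8, -0.3]
width: 0.004
```

Call:
play_rows(
  series=[
    {"translation": [0, 0, 0.002], "spin": 0},
    {"translation": [0, 0, 0], "spin": 0},
  ],
)

```text
time: 10.9
tool_pos: [0.5236, 0.0306, 0.0734]
tcp_rot: [-2.218, -2.224, 0.002]
wrist_force: [0.4, -0.1, 0.1]
width: -0.001
```

Call:
play_rows(
  series=[
    {"translation": [0, 0, 0.002], "spin": 0},
    {"translation": [0, 0, 0], "spin": 0},
  ],
)

```text
time: 11.1
tool_pos: [0.5241, 0.0305, 0.0719]
tcp_rot: [-2.219, -2.224, 0.001]
wrist_force: [-0.8, 0.4, 0.4]
width: -0.0
```

Call:
play_rows(
  series=[
    {"translation": [0, 0, 0.002], "spin": 0},
    {"translation": [0, 0, 0], "spin": 0},
  ],
)

```text
time: 11.3
tool_pos: [0.5241, 0.0306, 0.07]
tcp_rot: [-2.219, -2.224, 0.0]
wrist_force: [0.4, -0.6, 0.1]
width: 0.0
```

Call:
play_rows(
  series=[
    {"translation": [0, 0, 0.002], "spin": 0},
    {"translation": [0, 0, 0], "spin": 0},
  ],
)

```text
time: 11.5
tool_pos: [0.524, 0.0306, 0.0679]
tcp_rot: [-2.218, -2.224, 0.0]
wrist_force: [-0.5, 0.4, 0.3]
width: -0.002
```

Call:
play_rows(
  series=[
    {"translation": [0, 0, 0.002], "spin": 0},
    {"translation": [0, 0, 0], "spin": 0},
  ],
)

```text
time: 11.7
tool_pos: [0.5241, 0.0306, 0.0659]
tcp_rot: [-2.218, -2.224, 0.0]
wrist_force: [-0.7, -0.5, -0.6]
width: 0.001
```

Call:
play_rows(
  series=[
    {"translation": [0, 0, 0.001], "spin": 0},
    {"translation": [0, 0, 0], "spin": 0},
  ],
)

```text
time: 11.9
tool_pos: [0.5241, 0.0306, 0.065]
tcp_rot: [-2.218, -2.224, 0.0]
wrist_force: [-0.4, -0.3, -0.2]
width: 0.002
```

Call:
play_rows(
  series=[
    {"translation": [0, 0, 0.001], "spin": 0},
    {"translation": [0, 0, 0], "spin": 0},
  ],
)

```text
time: 12.1
tool_pos: [0.5242, 0.0306, 0.0641]
tcp_rot: [-2.219, -2.224, 0.0]
wrist_force: [-0.7, -0.2, 0.1]
width: 0.001
```

Call:
play_rows(
  series=[
    {"translation": [0, 0, 0.001], "spin": 0},
    {"translation": [0, 0, 0], "spin": 0},
  ],
)

```text
time: 12.3
tool_pos: [0.5242, 0.0306, 0.0631]
tcp_rot: [-2.219, -2.224, 0.0]
wrist_force: [-0.1, 0.2, -0.2]
width: 0.001
```

Call:
play_rows(
  series=[
    {"translation": [0, 0, 0.001], "spin": 0},
    {"translation": [0, 0, 0], "spin": 0},
  ],
)

```text
time: 12.5
tool_pos: [0.5242, 0.0306, 0.0621]
tcp_rot: [-2.219, -2.224, 0.0]
wrist_force: [0.3, -0.5, -0.3]
width: 0.0
```

Call:
play_rows(
  series=[
    {"translation": [0, 0, 0.001], "spin": 0},
    {"translation": [0, 0, 0], "spin": 0},
  ],
)

```text
time: 12.7
tool_pos: [0.5241, 0.0306, 0.061]
tcp_rot: [-2.218, -2.224, 0.0]
wrist_force: [0.3, 0.8, -0.0]
width: -0.003
```

Run:
```python
from h import *
s=bot.read_state();print(s["tool_pos"],s["wrist_force"])
t=bot.read_camera("scene");im=bot.read_camera("wrist");tp=bot.read_camera("top")
cv2.imwrite("pics/j.png",np.hstack([cv2.resize(t[200:280,200:280],(400,400),interpolation=1),cv2.resize(im[160:320,170:330],(400,400))]))
```

```text
[0.52412017 0.03062524 0.06101858] [ 0.25525386  0.8043613  -0.04961827]
```

View pics/j.png

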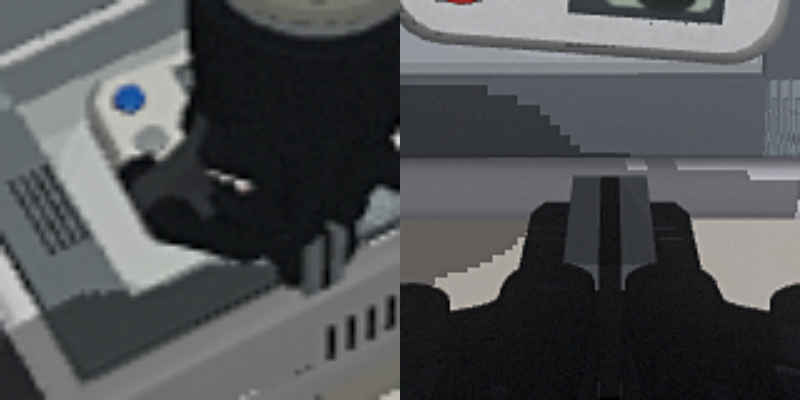

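Both views now fit if the shut tips span y ±11 mm and sit about 30 mm above the reported TCP, so the tool is shorter than stated. I'll move back off the hatch and touch the wall to confirm.

Call:
play_rows(
  series=[
    {"translation": [-0.009, 0, 0], "spin": 0},
    {"translation": [0, 0, 0.006], "spin": 0},
    {"translation": [0, 0, 0], "spin": 0},
  ],
)

```text
time: 13.15
tool_pos: [0.5235, 0.0212, 0.0543]
tcp_rot: [-2.219, -2.223, 0.002]
wrist_force: [0.0, 0.2, -0.1]
width: -0.004
```

Call:
play_rows(
  series=[
    {"translation": [0, 0, 0.002], "spin": 0},
    {"translation": [0, 0, 0], "spin": 0},
  ],
)

```text
time: 13.35
tool_pos: [0.5239, 0.0216, 0.0527]
tcp_rot: [-2.218, -2.224, 0.001]
wrist_force: [0.4, 0.9, 0.4]
width: 0.003
```

Call:
play_rows(
  series=[
    {"translation": [0, 0, 0.002], "spin": 0},
    {"translation": [0, 0, 0], "spin": 0},
  ],
)

```text
time: 13.55
tool_pos: [0.5241, 0.0217, 0.0509]
tcp_rot: [-2.218, -2.224, 0.0]
wrist_force: [0.1, -0.1, 0.0]
width: -0.005
```

Call:
play_rows(
  series=[
    {"translation": [0, 0, 0.001], "spin": 0},
    {"translation": [0, 0, 0], "spin": 0},
  ],
)

```text
time: 13.75
tool_pos: [0.5242, 0.0217, 0.0501]
tcp_rot: [-2.218, -2.224, 0.0]
wrist_force: [0.3, 0.5, -0.6]
width: 0.0
```

Call:
play_rows(
  series=[
    {"translation": [0, 0, 0.001], "spin": 0},
    {"translation": [0, 0, 0], "spin": 0},
  ],
)

```text
time: 13.95
tool_pos: [0.5244, 0.0216, 0.0499]
tcp_rot: [-2.219, -2.224, -0.0]
wrist_force: [-2.6, -0.4, 5.1]
width: -0.001
```

The tip touches at a reported TCP z of 0.050, so the offset is +28 mm. I'll raise the tip to 86 mm and push.

Call:
play_rows(
  series=[
    {"translation": [0, 0, -0.009], "spin": 0},
    {"translation": [0, 0, 0], "spin": 0},
    {"translation": [0.01, 0, 0], "spin": 0},
    {"translation": [0.01, 0, 0], "spin": 0},
    {"translation": [0.008, 0, 0], "spin": 0},
  ],
)

```text
time: 14.45
tool_pos: [0.5239, 0.0507, 0.0579]
tcp_rot: [-2.218, -2.224, 0.0]
wrist_force: [0.4, -0.6, 0.6]
width: -0.007
```

Call:
play_rows(
  series=[
    {"translation": [0.008, 0, 0], "spin": 0},
    {"translation": [0.008, 0, 0], "spin": 0},
    {"translation": [0.008, 0, 0], "spin": 0},
    {"translation": [0.008, 0, 0], "spin": 0},
    {"translation": [0.008, 0, 0], "spin": 0},
  ],
)

```text
time: 14.95
tool_pos: [0.524, 0.0903, 0.0581]
tcp_rot: [-2.218, -2.224, 0.0]
wrist_force: [0.1, -0.2, -0.0]
width: 0.001
```

Run:
```python
from h import *
s=bot.read_state();print(s["tool_pos"],s["wrist_force"])
w=bot.get_calibration("wrist");im=bot.read_camera("wrist");cv2.imwrite("pics/w2.png",im)
b,g,r=[im[...,i].astype(int) for i in range(3)]
for n,m in (("blue",b-r>50),("red",r-b>70)):
    k=max(cv2.findContours(m.astype(np.uint8),0,2)[0],key=cv2.contourArea);M=cv2.moments(k)
    p=(M["m10"]/M["m00"],M["m01"]/M["m00"]);print(n,M["m00"],p,ray(w,p,.0975))
im=cv2.imread("pics/w1.png");
```

```text
[0.52402942 0.09031358 0.05813971] [ 0.05827789 -0.20209599 -0.0474922 ]
blue 620.0 (191.18440860215054, 111.80940860215053) [[0.49972467 0.151763  ]]
red 141.5 (194.16372202591282, 198.43698468786806) [[0.49934183 0.1168472 ]]
```

The timer is moving straight with the push. Carrying on to the deck.

Call:
play_rows(
  series=[
    {"translation": [0.008, 0, 0], "spin": 0},
    {"translation": [0.008, 0, 0], "spin": 0},
    {"translation": [0.008, 0, 0], "spin": 0},
    {"translation": [0.008, 0, 0], "spin": 0},
    {"translation": [0.008, 0, 0], "spin": 0},
  ],
)

```text
time: 15.5
tool_pos: [0.5241, 0.1302, 0.0583]
tcp_rot: [2.218, 2.224, 0.0]
wrist_force: [0.2, -1.4, 0.7]
width: -0.003
```

Call:
play_rows(
  series=[
    {"translation": [0.008, 0, 0], "spin": 0},
    {"translation": [0.008, 0, 0], "spin": 0},
    {"translation": [0.008, 0, 0], "spin": 0},
    {"translation": [0.008, 0, 0], "spin": 0},
    {"translation": [0.008, 0, 0], "spin": 0},
  ],
)

```text
time: 16.0
tool_pos: [0.5239, 0.1703, 0.0582]
tcp_rot: [2.219, 2.224, -0.0]
wrist_force: [0.2, 0.2, -0.0]
width: -0.0
```

Call:
play_rows(
  series=[
    {"translation": [0.004, 0, 0], "spin": 0},
    {"translation": [0, 0, 0], "spin": 0},
    {"translation": [-0.02, 0, 0], "spin": 0},
    {"translation": [-0.02, 0, -0.02], "spin": 0},
    {"translation": [-0.02, -0.02, -0.02], "spin": 0},
  ],
)

```text
time: 16.5
tool_pos: [0.5052, 0.1128, 0.0984]
tcp_rot: [2.218, 2.224, 0.0]
wrist_force: [0.2, -0.2, 0.2]
width: -0.001
```

Run:
```python
from h import *
s=bot.read_state();print(s["tool_pos"],s["wrist_force"])
w=bot.get_calibration("wrist");im=bot.read_camera("wrist");cv2.imwrite("pics/w3.png",im);np.save("w3.npy",w,allow_pickle=True)
b,g,r=[im[...,i].astype(int) for i in range(3)]
for n,m in (("blue",b-r>50),("red",r-b>70)):
    k=max(cv2.findContours(m.astype(np.uint8),0,2)[0],key=cv2.contourArea);M=cv2.moments(k)
    p=(M["m10"]/M["m00"],M["m01"]/M["m00"]);print(n,M["m00"],p,ray(w,p,.0975))
```

```text
[0.50519095 0.11278162 0.09840951] [ 0.22825674 -0.19898272  0.20454586]Traceback (most recent call last):
  File "<stdin>", line 6, in <module>
ValueError: max() iterable argument is empty
```

View pics/w3.png

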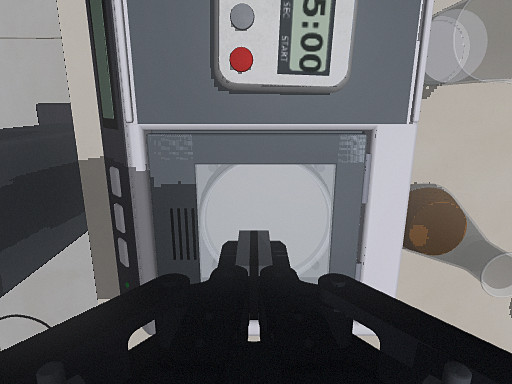

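The wrist view shows the timer with its right edge at row 90, clear of the hatch gap at row 125. The hatch is empty, its ribs are at about (184, 234), and the flask and beaker are undisturbed.

Run:
```python
from h import *
w=bot.get_calibration("wrist");s=bot.read_state();print(s["tool_pos"])
print("timer right",ray(w,[(215,90),(345,90)],.079),"deck edge",ray(w,[(250,123)],.078))
print("ribs",ray(w,[(184,234),(171,209),(197,209),(171,260),(197,260)],.0785))
im=bot.read_camera("top");c=bot.get_calibration("top");b,g,r=[im[...,i].astype(int) for i in range(3)]
for n,m in (("blue",b-r>40),("red",r-b>50)):
    for k in cv2.findContours(m[195:290,210:350].astype(np.uint8),0,2)[0]:
        if cv2.contourArea(k)>3: M=cv2.moments(k);p=(M["m10"]/M["m00"]+210,M["m01"]/M["m00"]+195);print(n,p,ray(c,p,.0975))
```

```text
[0.50298062 0.11063258 0.10135602]
timer right [[0.48122411 0.18246275]
 [0.55391305 0.18262378]] deck edge [[0.50077542 0.16436269]]
ribs [[0.45920323 0.09582467]
 [0.45206574 0.11233536]
 [0.46808999 0.11237279]
 [0.44988511 0.07785082]
 [0.46662086 0.0778909 ]]
blue (234.93333333333334, 245.36666666666667) [[0.49978978 0.23673941]]
red (256.0, 245.88888888888889) [[0.49804034 0.19920754]]
```

Call:
play_rows(
  series=[
    {"translation": [-0.012, -0.04, 0], "spin": 0},
    {"translation": [0, 0, 0.025], "spin": 0},
    {"translation": [0, 0, 0.015], "spin": 0},
    {"translation": [0, 0, 0.005], "spin": 0},
    {"translation": [0, 0, 0], "spin": 0},
  ],
)

```text
time: 17.1
tool_pos: [0.4633, 0.1015, 0.0522]
tcp_rot: [-2.218, -2.223, 0.003]
wrist_force: [-0.3, 0.5, 0.4]
width: 0.001
```

Call:
play_rows(
  series=[
    {"translation": [0, 0, 0], "spin": 0},
    {"translation": [0, 0, 0], "spin": 0},
  ],
)

```text
time: 17.3
tool_pos: [0.4651, 0.1017, 0.054]
tcp_rot: [2.218, 2.224, 0.002]
wrist_force: [-0.0, -0.2, 0.0]
width: 0.001
```

Call:
play_rows(
  series=[
    {"translation": [-0.002, -0.002, 0], "spin": 0},
    {"translation": [0, 0, 0.002], "spin": 0},
    {"translation": [0, 0, 0.002], "spin": 0},
    {"translation": [0, 0, 0], "spin": 0},
  ],
)

```text
time: 17.7
tool_pos: [0.4624, 0.0995, 0.0495]
tcp_rot: [2.218, 2.224, 0.001]
wrist_force: [0.6, 0.0, 4.0]
width: -0.0
```

Call:
play_rows(
  series=[
    {"translation": [0, 0, 0.0015], "spin": 0},
    {"translation": [0, 0, 0.0015], "spin": 0},
    {"translation": [0, 0, 0], "spin": 0},
  ],
)

```text
time: 18.0
tool_pos: [0.4624, 0.0995, 0.0463]
tcp_rot: [2.218, 2.224, 0.001]
wrist_force: [-0.7, -1.0, 3.4]
width: 0.002
```

Call:
play_rows(
  series=[
    {"translation": [0, 0, 0.001], "spin": 0},
    {"translation": [0, 0, 0.001], "spin": 0},
    {"translation": [0, 0, 0], "spin": 0},
  ],
)

```text
time: 18.3
tool_pos: [0.4624, 0.0995, 0.0442]
tcp_rot: [2.218, 2.224, 0.001]
wrist_force: [1.4, -0.8, 3.3]
width: 0.001
```

Call:
play_rows(
  series=[
    {"translation": [0, 0, 0.0007], "spin": 0},
    {"translation": [0, 0, 0], "spin": 0},
  ],
)

```text
time: 18.5
tool_pos: [0.4624, 0.0995, 0.0438]
tcp_rot: [2.218, 2.224, 0.001]
wrist_force: [-0.7, -1.1, 6.0]
width: -0.006
```

Call:
play_rows(
  series=[
    {"translation": [0, 0, 0.0007], "spin": 0},
    {"translation": [0, 0, 0], "spin": 0},
  ],
)

```text
time: 18.7
tool_pos: [0.4625, 0.0995, 0.0435]
tcp_rot: [2.218, 2.224, 0.001]
wrist_force: [-0.9, 0.5, 8.3]
width: -0.002
```

The hatch is on its stop at 8 N. Releasing quickly now, up and toward the front.

Call:
play_rows(
  series=[
    {"translation": [0, 0, -0.045], "spin": 0},
    {"translation": [0, -0.02, -0.045], "spin": 0},
    {"translation": [0, -0.02, -0.045], "spin": 0},
    {"translation": [0, -0.01, -0.048], "spin": 0},
    {"translation": [0, 0, -0.045], "spin": 0},
  ],
)

```text
time: 19.2
tool_pos: [0.4099, 0.0994, 0.2718]
tcp_rot: [-2.217, -2.224, 0.001]
wrist_force: [1.2, 0.9, -0.5]
width: 0.005
```

Call:
play_rows(
  series=[
    {"translation": [-0.04, 0, -0.02], "spin": 0},
    {"translation": [-0.04, 0, 0], "spin": 0},
    {"translation": [-0.04, 0, 0], "spin": 0},
    {"translation": [-0.04, 0, 0], "spin": 0},
    {"translation": [-0.04, 0, 0], "spin": 0},
  ],
)

```text
time: 19.7
tool_pos: [0.4118, -0.1018, 0.29]
tcp_rot: [-2.217, -2.224, 0.0]
wrist_force: [0.8, 0.4, -0.1]
width: -0.002
```

Call:
play_rows(
  series=[
    {"translation": [0, 0, 0], "spin": 0},
    {"translation": [0, 0, 0], "spin": 0},
    {"translation": [0, 0, 0], "spin": 0},
    {"translation": [0, 0, 0], "spin": 0},
    {"translation": [0, 0, 0], "spin": 0},
  ],
)

```text
time: 20.2
tool_pos: [0.4126, -0.0995, 0.2907]
tcp_rot: [-2.216, -2.226, -0.0]
wrist_force: [0.1, 0.3, -0.4]
width: -0.003
```

Call:
play_rows(
  series=[
    {"translation": [0, 0, 0], "spin": 0},
    {"translation": [0, 0, 0], "spin": 0},
    {"translation": [0, 0, 0], "spin": 0},
    {"translation": [0, 0, 0], "spin": 0},
    {"translation": [0, 0, 0], "spin": 0},
  ],
)

```text
time: 20.7
tool_pos: [0.4126, -0.1007, 0.2908]
tcp_rot: [2.219, 2.224, 0.0]
wrist_force: [-0.9, 0.0, -0.5]
width: -0.001
```

Call:
play_rows(
  series=[
    {"translation": [0, 0, 0], "spin": 0},
    {"translation": [0, 0, 0], "spin": 0},
    {"translation": [0, 0, 0], "spin": 0},
    {"translation": [0, 0, 0], "spin": 0},
    {"translation": [0, 0, 0], "spin": 0},
  ],
)

```text
time: 21.2
tool_pos: [0.4126, -0.1007, 0.2908]
tcp_rot: [-2.219, -2.224, 0.0]
wrist_force: [0.3, 0.8, -0.6]
width: 0.0
```

Call:
play_rows(
  series=[
    {"translation": [0, 0, 0], "spin": 0},
    {"translation": [0, 0, 0], "spin": 0},
    {"translation": [0, 0, 0], "spin": 0},
    {"translation": [0, 0, 0], "spin": 0},
    {"translation": [0, 0, 0], "spin": 0},
  ],
)

```text
time: 21.7
tool_pos: [0.4126, -0.1007, 0.2908]
tcp_rot: [-2.219, -2.224, 0.0]
wrist_force: [-0.6, -0.3, 0.2]
width: 0.002
```

Run:
```python
from h import *
import time
t=bot.read_camera("scene")
s=bot.read_state();print(s["time"],s["tool_pos"],s["wrist_force"])
for _ in range(12): t2=bot.read_camera("scene")
print("moving px",(cv2.absdiff(t,t2).max(2)>40).sum()); p=bot.read_camera("top")
cv2.imwrite("pics/z.png",np.hstack([cv2.resize(t2[110:310,110:310],(400,400)),cv2.resize(p[150:310,190:350],(400,400))]))
sc=bot.get_calibration("scene");tc=bot.get_calibration("top")
for a in (1.2,1.0,.8):
    for y in (.036,.161):
        X=np.array([.5745-.127*np.cos(a),y,.0785+.127*np.sin(a)]);print(a,(proj(sc,X)-110)*2,(proj(tc,X)-[190,150])*2.5)
```

```text
21.75 [ 0.41257737 -0.1006625   0.29075772] [-0.20235003 -0.25704508  0.01158664]
moving px 34
1.2 [305.55499329 203.72165011] [416.03321696 176.56342988]
1.2 [228.22256888  95.2477567 ] [215.98685701 181.41280656]
1.0 [279.32467555 224.79437712] [415.07333723 214.11676251]
1.0 [204.39713678 114.83932884] [217.10399811 218.63480536]
0.8 [256.57567896 247.33376697] [412.89314644 246.90522854]
0.8 [184.11566484 136.34419187] [218.16014957 251.10828715]
```

View pics/z.png

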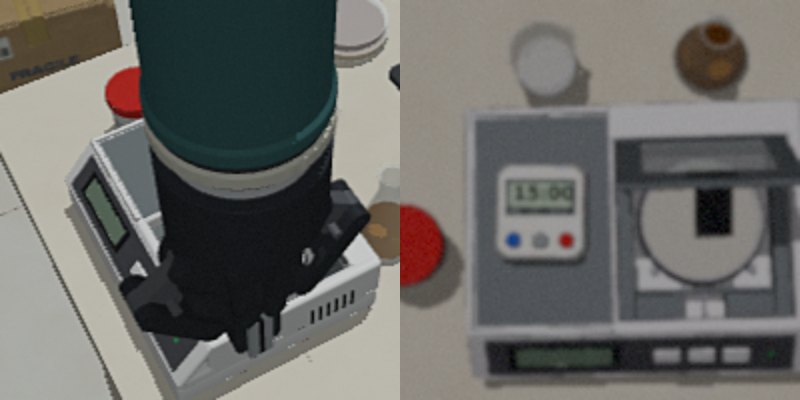

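In the top view the hatch's front edge is at rows 180-184, which fits 1.2 rad (predicted 177-181). The timer lies wholly on the deck, and the beaker and flask are in place. Last, a check that nothing drifts over time, then I'll hand in.

Run:
```python
from h import *
a=bot.read_camera("top")
for _ in range(24): b=bot.read_camera("top")
d=lambda x,y:(cv2.absdiff(cv2.GaussianBlur(x,(5,5),0),cv2.GaussianBlur(y,(5,5),0)).max(2)>25)
print("drift reader",d(a,b)[180:310,205:365].sum())
o=cv2.imread("pics/top0.png");m=d(o,b)
for n,(x,y) in dict(cup=(191,248),beaker=(248,173),flask=(314,172)).items(): print(n,m[y-18:y+18,x-18:x+18].sum())
s=bot.read_state();print(s["time"],s["wrist_force"]);bot.finish_job()
```

```text
drift reader 0
cup 0
beaker 0
flask 0
23.65 [ 0.81175638  0.66019504 -0.39748935]
the job is handed in; nothing more can be done
```

The job is handed in at 23.65 s of the 48 s allowed: the timer is on the deck and the hatch stands fully open by itself.

- **Timer:** I pushed it sideways with the shut fingers. It lies wholly on the deck, at y 0.182–0.248 m against the deck's measured 0.164–0.266 m.
- **Hatch:** I pressed the ribbed edge in once, to its stop, at about 8 N. That is above the 3–5 N needed to let go, because the force rose once the stop was reached. I then drew the hand away and did not touch the hatch again.
- **Last checks:** From above, the hatch's front edge fits 1.2 rad, fully open, to within about 1–2 image pixels. It showed no drift over 1.2 s. Cup, beaker and flask showed no change from the first picture.
- **What disagreed:** The fingertips sit about 28 mm above the reported tool point. The first two pushes therefore passed over the timer without contact. I measured the offset by touching the reader's fixed right wall lightly (about 5 N) and corrected for it.
- **Failed check:** In the last scene-camera view the arm hid the hatch, so the open check rests on the top camera alone.

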